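# Switch off the bench lathe, then its dust extraction

### The arm

A 6-joint arm with a two-finger parallel gripper is mounted at the origin on the work surface. World frame = base frame: x ahead of the robot, y to its left, z up, the work surface at z = 0. Lengths are in mm, angles in rad, forces in N, time in s.
With the tool pointing down it reaches from about 325 to 875 mm from the base axis. Payload 4.4 kg.
Tool frame: the origin (TCP) lies on the centre line of the jaws, within the pads' length; the fingertips stand ahead of it and the grasp point (between the pads) lies 6 mm ahead of it (ctrl.tcp_to_tips is the z of the fingertips in the tool frame, in mm); z points along the fingers, y is the direction in which the jaws open and shut (so a half turn about z gives the same grasp; the last joint's range is limited). The gripper opens to 85 mm and grips with 20 to 120 N. Pads are 22 mm wide; open, the fingers measure 114 mm over their backs; the gripper's body (76 mm by 85 mm) begins 54 mm behind the grasp point. The pads swing forward as they close: fully open they stand 13 mm farther back than shut.
Start: joints at [-1.335, 0.207, 1.542, -0, 1.393, -0.15], TCP at [216.893, -532.527, 256.282] pointing down, gripper open.
Joint ranges: [-2.73, 2.73], [-0.86, 2.22], [0.23, 2.46], [-1.11, 4.25], [0.08, 2.63], [-2.82, 2.82]. Speed limits (rad/s): [2.79, 2.79, 3.14, 3.14, 3.14, 3.14].

### API

Orientations are given as a 3x3 rotation matrix whose columns are the frame's x, y, z axes.
In Python, from plant import ctrl, sensors, optics gives the robot as it stands. Calls block until the motion is done:
- ctrl.move_ptp(position, orientation): joint-space move of the TCP to a pose.
- ctrl.move_l(position, rot=None, vel=150, threshold=None): straight line of the TCP; rot=None keeps the orientation; vel is the mean speed in mm/s. With threshold (N) it stops when the force on the tool has changed by that much, and returns True; else False.
- ctrl.set_joints(angles): joint-space move.
- ctrl.gripper_to(opening, force=None): finger opening in mm; force is the grip in N (None keeps the last); returns when the fingers have stopped.
- ctrl.hold(seconds).
- ctrl.solve_ik(position, orientation): joint angles nearest the present ones, or None.
- sensors.read_state(): the state.
- optics.grab_frame(name): name is "scene" or "top" or "wrist"; returns (picture, depth): 480x640x3 uint8, red, green, blue; 480x640 float32, mm along the optical axis (not along the pixel's ray), 0 where there is no reading.
- optics.camera_params(name): a dict with "mtx" (3x3 intrinsics, pixels), "R" (3x3) and "t" (3): a world point X has camera coordinates R X + t; the wrist camera has in their place "T_tool_cam" (4x4, takes a point from camera to tool coordinates, whose origin is the TCP and whose axes are the flange's). Camera axes: x right, y down, z forward; pixel columns grow to the right and rows downward; lengths in mm; the calibration is good to about 2 mm. A picture is of the moment at which its call begins: read the wrist's pose just before it. camera_params takes no time and is no camera call.
A pose or a line that the arm cannot do raises ctrl.MotionError and nothing moves.
- ctrl.finish_job(): hands the job in, once; it reports no verdict.
The state is a dict: "t": time; "q": joint angles; "qvel": joint speeds; "tau": joint torques, N m; "eef_pos": TCP position; "eef_rot": TCP orientation; "force": force on the tool from outside, world axes, zero at the start; "wrist_torque": the same for the moment, N m; "grip_width": finger opening in mm.
Only numpy, scipy, OpenCV 4.12 (cv2) and the standard library are available. Lean on these libraries where they do the work, as an engineer would, in place of code of your own. Each camera call takes 0.05 s, during which the arm holds its last target.

### The job

The last pawn is turned and the spindle is standing still: at the grey control box switch the lathe off at the wide rectangular rocker, and after that the dust extraction at the narrow rectangular rocker, each by pressing its raised half down with the fingertips until it snaps over, without pressing hard, and then draw the hand clear. Leave the round lamp rocker on, do not press the mushroom stop button or turn the speed dial, and leave the chess pieces and tools where they lie.

Things in the scene. Friction and masses are not known exactly. Their poses are not given: they have to be found in the camera images.
- control_box: Grey box fixed on the bench, 140 (x) by 280 (y) by 65 mm high, yaw within 0.5 rad. Origin: centre of its underside, z up, +x away from the robot. On its lid, in one row along y at x = -10 mm: three red rockers centred at y = -4, -56, -108 mm in an order that changes, black speed dial at y = +56, red mushroom stop at y = +110. A lathe 230 mm high stands along y behind it, beyond x = 0.79 m.
- lathe_rocker (a joint): WIDE rectangular red rocker, the lathe's switch: 27 mm long (along box x) by 21 mm wide, black bezel 32 x 26 mm, 2 mm high. Hinged at mid-length, 4 mm above the lid. +0.2 rad = on (as at the start: half on the box's -x side down and level, +x half sloping up), -0.2 = off (the reverse). About 5 N near the raised end tips it; past 0 it snaps over by itself and stays.
- lathe_off_half (a point): Press spot of the wide rocker: a point on the face of its +x half (the half that is up while on), 3 mm in from the outer end, on its centre line, 10 mm out from the hinge line. Moves with the rocker: 73 mm above the bench while on, 69 mm when off.
- extractor_rocker (a joint): NARROW rectangular red rocker, the dust extraction's switch: 27 mm long (along box x) by 10 mm wide, black bezel 32 x 15 mm, 2 mm high. Starts on; works exactly as the wide one (+0.2 on, -0.2 off, about 5 N to tip, snaps over past 0).
- extractor_off_half (a point): Press spot of the narrow rocker, placed as on the wide one: on the face of its +x half, 3 mm in from the outer end; 73 mm above the bench while on, 69 mm when off.
- lamp_rocker (a joint): The work lamp's switch: the ROUND red rocker, 20 mm across, in a round black bezel 25 mm across. To be left alone. Starts on (+0.2); below 0 it would snap off.
- lamp_off_half (a point): Point on the raised (+x) half of the round rocker, 3 mm in from its rim; 7 mm above the lid. To be left alone.
- stop_button (a joint): Red mushroom stop button, head 40 mm across, top 32 mm above the lid; sprung, value = how far it is pressed in m (0 to 0.005). To be left alone.
- stop_top (a point): Top centre of the mushroom stop button's head.
- speed_dial (a joint): Black speed dial, 36 mm across and 18 mm high with a white pointer line; value = rad turned clockwise from the zero mark, where it stands. To be left alone.
- dial_top (a point): Top centre of the speed dial.
- pawn_a: White maple pawn, 30 mm across the foot, 52 mm high, standing on the control box's lid near its +x, +y corner. Origin at the centre of its foot. Bystander.
- pawn_b: The same kind of pawn, standing on the bench on the robot's side of the box. Bystander.
- knight: Glossy black knight, 36 mm across the foot, about 67 mm high, standing on the bench on the robot's side of the box. Origin at the centre of its foot. Bystander.
- spare_collet: Spare steel collet, 33 mm across, 40 mm high, standing on the bench off the box's +y end. Origin at the centre of its underside. Bystander.
- maple_blank: Square maple blank, 36 x 36 mm, 85 mm high (20 mm higher than the box's lid), standing on the bench off the box's -y end. Origin at the centre of its underside. Bystander.
- scraper: Carbide-tipped scraper lying on the bench at the robot's right, about 300 mm long and 27 mm thick, blue handle towards the robot; lies along its own x. Bystander.
- hook_spanner: Flat steel hook spanner for the collet nut, about 205 mm long and 6 mm thick, lying on the bench at the robot's left. Bystander.

How it is judged (in metres and radians):
On the way, in this order (a step that is already met when the one before it is completed fails the run):
1. the lathe is switched off at the wide rocker while the extraction is still on (value of joint lathe_rocker below -0.12 rad and value of joint extractor_rocker above 0.12 rad), for 0.1 s.
2. then the extraction is switched off at the narrow rocker, the lathe staying off (value of joint each of extractor_rocker, lathe_rocker below -0.12 rad), for 0.1 s.
At the end, for the whole second after the job is handed in: The wide rocker and the narrow rocker are both snapped over to off (within 0.05 rad of the end of their swing), the round rocker is still on, the stop button out, the dial at zero, every loose thing at rest within 10 mm of where it began, and the fingers are clear of everything (value of joint each of lathe_rocker, extractor_rocker below -0.15 rad and value of joint lamp_rocker above 0.15 rad and value of joint stop_button below 0.002 m and value of joint speed_dial below 0.15 rad and distance of each of pawn_a, pawn_b, knight, spare_collet, maple_blank, scraper, hook_spanner from where it was at the start of the episode below 0.01 m and linear speed of each of pawn_a, pawn_b, knight, spare_collet, maple_blank, scraper, hook_spanner below 0.02 m/s); the robot touches nothing.
It fails at once if the round lamp rocker is rocked towards off (value of joint lamp_rocker below 0.1 rad).
It fails at once if the mushroom stop button is pressed in (2 mm) (value of joint stop_button above 0.002 m).
It fails at once if the speed dial is turned (0.15 rad) (value of joint speed_dial above 0.15 rad).
It fails at once if a switch is pressed hard (over 35 N) (contact force between any of lathe_rocker, extractor_rocker and anything else above 35 N).
It fails at once if a chess piece, blank, collet or tool is moved more than 10 mm or lifted (distance of any of pawn_a, pawn_b, knight, spare_collet, maple_blank, scraper, hook_spanner from where it was at the start of the episode above 0.01 m).
It also fails if it takes over 35 s, if anything falls off the work surface, if the arm or the gripper's body presses on something with over 40 N, if the wrist force passes 120 N, or if a joint passes its speed limit or range.

## Working session

There is one attempt and no reset: what is moved stays moved. The work goes in short steps, each a Python script; the robot and the scene stay as the last script left them, time stands still between calls to the robot, and variables do not carry over. Pictures are saved under pics/ and viewed, and the job is handed in when it is done.

```bash
mkdir -p pics
python3 - <<'E'
from plant import ctrl,sensors,optics
import cv2,numpy as np
for n in ("scene","top"):
    p,d=optics.grab_frame(n); cv2.imwrite(f"pics/{n}0.png",p[:,:,::-1]); np.savez(f"pics/{n}0.npz",p=p,d=d)
    c=optics.camera_params(n); print(n,c["mtx"].tolist(),(-c["R"].T@c["t"]).tolist())
print(optics.camera_params("wrist"),ctrl.tcp_to_tips,sensors.read_state()["t"])
E
```

```text
scene [[486.67346994850715, 0.0, 315.6096616209423], [0.0, 486.67346994850715, 235.22748428324837], [0.0, 0.0, 1.0]] [941.9705573379571, 682.6339201364997, 925.5627549396846]
top [[515.9871649834522, 0.0, 318.07608816583564], [0.0, 515.9871649834522, 240.86726294833068], [0.0, 0.0, 1.0]] [329.3237070626491, 31.280880321724055, 1265.0330658982004]
{'mtx': array([[431.50038429,   0.        , 314.09537437],
       [  0.        , 431.50038429, 239.00988361],
       [  0.        ,   0.        ,   1.        ]]), 'T_tool_cam': array([[ 6.48479406e-04, -9.61521654e-01, -2.74728391e-01,
         7.01996515e+01],
       [ 9.99999735e-01,  7.14290586e-04, -1.39507355e-04,
         7.04983744e-01],
       [ 3.30375246e-04, -2.74728228e-01,  9.61521862e-01,
        -1.17394107e+02],
       [ 0.00000000e+00,  0.00000000e+00,  0.00000000e+00,
         1.00000000e+00]])} 25.0 0.1
```

View pics/scene0.png

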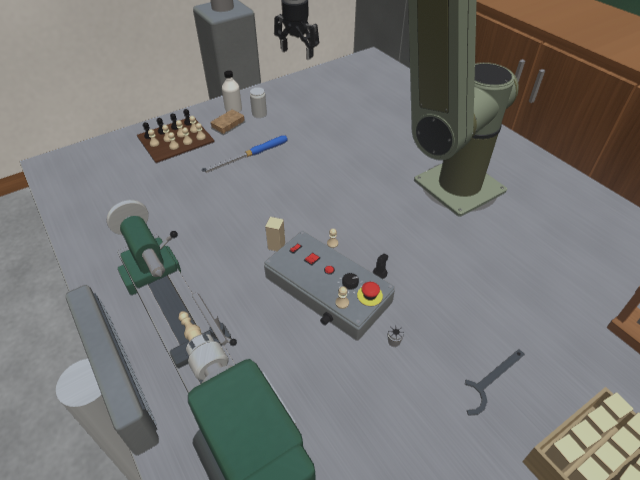

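View pics/top0.png

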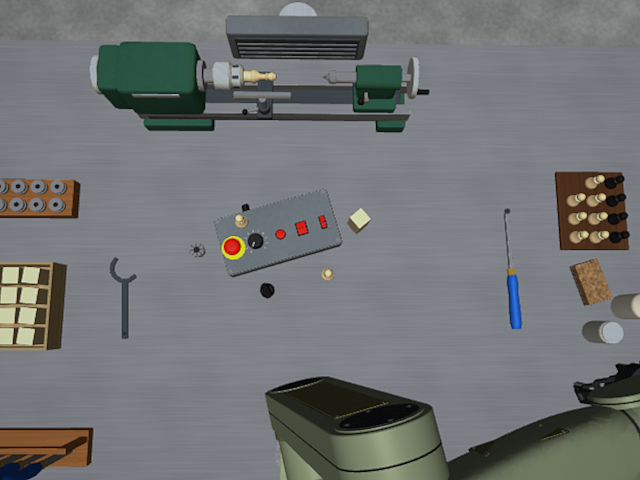

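The scene and top views show the box around top pixel (279,232). From +y to -y the row is mushroom (232,247), dial (256,241), round (281,234), wide (302,228), narrow (323,222). The blank is at (359,220), pawn_b at (327,274) and the knight at (267,290). Next I'll measure these closer.

```bash
cat > h.py <<'E'
import numpy as np,cv2
from plant import ctrl,sensors,optics
def ray_z(cam,u,v,z):
    c=optics.camera_params(cam); return ray(c["mtx"],c["R"],c["t"],u,v,z)
def ray(K,R,t,u,v,z):
    o=-R.T@t; d=R.T@np.linalg.solve(K,[u,v,1.]); return o+d*(z-o[2])/d[2]
E
python3 - <<'E'
from h import *
f=np.load("pics/top0.npz");p=f["p"];d=f["d"]
cv2.imwrite("pics/topc.png",cv2.resize(p[175:305,185:385],None,fx=4,fy=4,interpolation=cv2.INTER_CUBIC)[:,:,::-1])
for n,(u,v),z in [("stop",(232,247),97),("round",(281,234),69),("wide",(302,228),69),("narrow",(323,222),69),("blank",(359,218),85),("pawnb",(327,273),30)]:
    print(n,ray_z("top",u,v,z).round(1),d[v,u],1265-d[v,u])
E
```

```text
stop [490.8 203.9  97. ] 1172.7946 92.205444
round [525.9  94.2  69. ] 1213.5149 51.485107
wide [540.5  45.1  69. ] 1211.6086 53.391357
narrow [555.1  -4.3  69. ] 1216.6112 48.388794
blank [562.  -87.9  85. ] 1199.4309 65.56909
pawnb [438.  -15.1  30. ] 1217.9784 47.021606
```

View pics/topc.png

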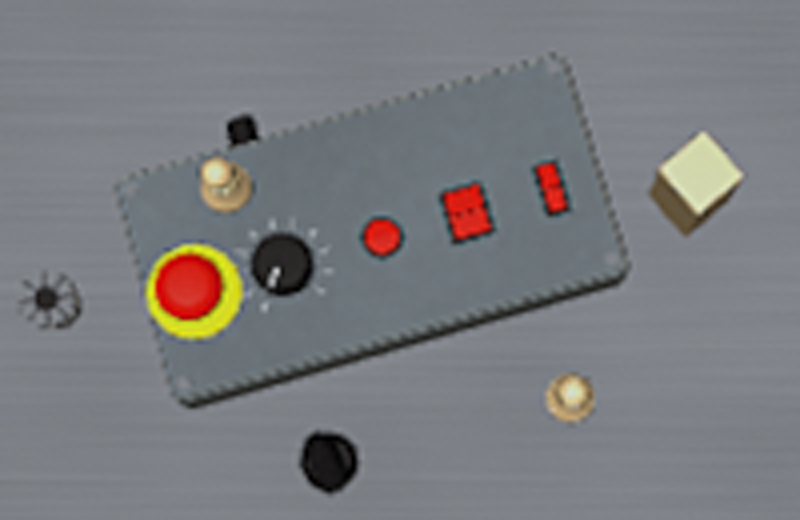

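Run:
```python
from h import *
s=sensors.read_state(); print(s["eef_rot"].round(3) if hasattr(s["eef_rot"],"round") else s["eef_rot"])
ctrl.gripper_to(0)
a=0.289; X=np.array([np.cos(a),np.sin(a),0]);Y=np.array([-np.sin(a),np.cos(a),0])
best=[]
for nm,x in (("+X",X),("-X",-X),("+Y",Y),("-Y",-Y)):
    z=np.array([0,0,-1.]);R=np.c_[x,np.cross(z,x),z]
    q=ctrl.solve_ik([530,25,230],R); print(nm,None if q is None else np.round(q,2))
```

```text
[[ 0.926  0.377 -0.   ]
 [ 0.377 -0.926  0.002]
 [ 0.    -0.002 -1.   ]]
+X [-0.12  0.14  1.68 -0.    1.33  1.17]
-X [-0.12  0.14  1.68 -0.    1.33 -1.98]
+Y [-0.12  0.14  1.68 -0.    1.33 -0.41]
-Y [-0.12  0.14  1.68 -0.    1.33  2.74]
```

```bash
cat >> h.py <<'E'
a=0.289; X=np.array([np.cos(a),np.sin(a),0]);Y=np.array([-np.sin(a),np.cos(a),0])
Rt=np.c_[X,np.cross([0,0,-1.],X),[0,0,-1.]]
def wcam():
    s=sensors.read_state(); c=optics.camera_params("wrist"); T=c["T_tool_cam"]
    Rw=np.array(s["eef_rot"]); Rc=Rw@T[:3,:3]; o=np.array(s["eef_pos"])+Rw@T[:3,3]
    R=Rc.T; return c["mtx"],R,-R@o
E
python3 - <<'E'
from h import *
ctrl.move_ptp([530,25,200],Rt)
c=wcam(); p,d=optics.grab_frame("wrist"); cv2.imwrite("pics/w1.png",p[:,:,::-1]); np.savez("pics/w1.npz",p=p,d=d,K=c[0],R=c[1],t=c[2])
s=sensors.read_state(); print(s["t"],s["eef_pos"],s["grip_width"],s["force"])
E
```

```text
3.2083 [530.22351737  24.12022489 200.13032468] -0.013063412492282734 [-0.26013675  0.71699507  1.22549064]
```

View pics/w1.png

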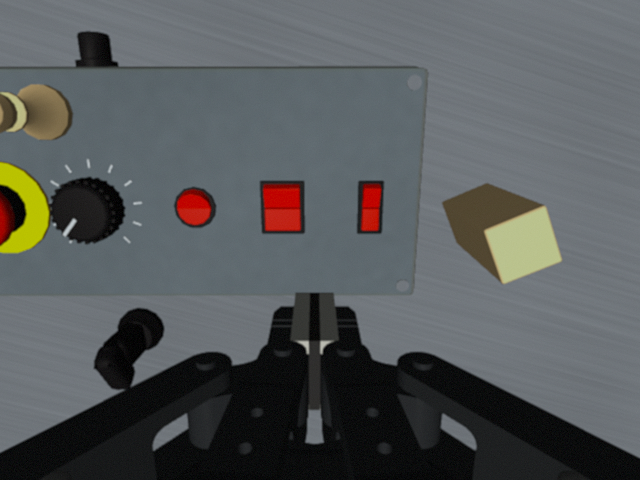

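Run:
```python
from h import *
f=np.load("pics/w1.npz");p=f["p"]
cv2.imwrite("pics/w1c.png",cv2.resize(p[160:260,240:400],None,fx=5,fy=5,interpolation=cv2.INTER_CUBIC)[:,:,::-1])
```

```text
(no output)
```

View pics/w1c.png

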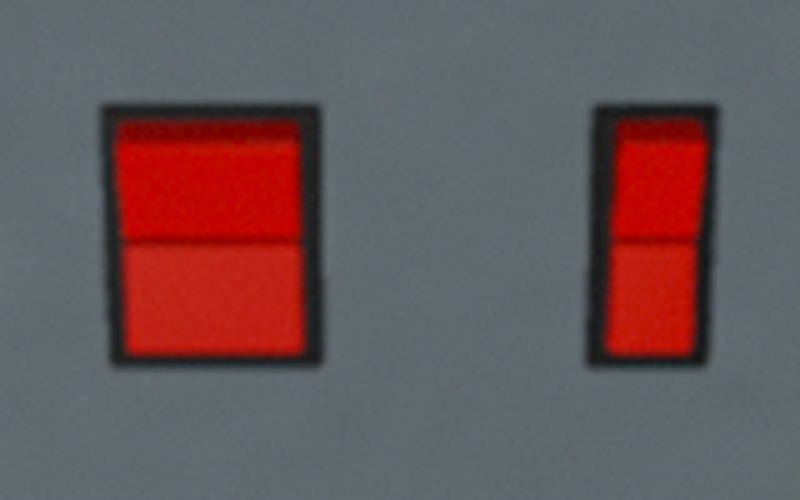

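The crop shows the wide bezel spanning about u 260–304, v 181–233, and the narrow one about u 358–383 on the same rows. The upper half of each (+x) is raised, showing its dark end face.

Run:
```python
from h import *
f=np.load("pics/w1.npz");K,R,t=f["K"],f["R"],f["t"]
C={}
for n,q in dict(wide=[(101,105),(321,105),(322,365),(112,365)],narrow=[(595,105),(718,105),(707,365),(587,365)]).items():
    P=np.array([ray(K,R,t,240+(x+.5)/5-.5,160+(y+.5)/5-.5,67) for x,y in q])
    c=P.mean(0);e=(P[0]+P[1]-P[2]-P[3])/2
    C[n]=c;print(n,c.round(1),"len",np.linalg.norm(e).round(1),"wid",np.linalg.norm(P[0]-P[1]).round(1),"yaw",np.arctan2(e[1],e[0]).round(3))
    for z in(69,):print(" depth z check",)
d=C["narrow"]-C["wide"];print(np.linalg.norm(d),np.arctan2(d[0],-d[1]))
dep=f["d"]
for u,v in((330,210),(282,215),(282,190)):
    k=R.T@(np.linalg.solve(K,[u,v,1.])*dep[v,u]-t);print(u,v,k.round(1))
```

```text
wide [542.7  46.7  67. ] len 31.3 wid 25.6 yaw 0.291
 depth z check
narrow [557.4  -2.9  67. ] len 31.3 wid 14.3 yaw 0.288
 depth z check
51.756605332271555 0.2883993580663893
330 210 [548.6  19.   64.7]
282 215 [538.4  45.6  68.6]
282 190 [553.7  49.4  73.9]
```

```bash
cat >> h.py <<'E'
def press(c,name):
    tt=ctrl.tcp_to_tips; print("tips",tt)
    b=np.array([c[0],c[1],0])+X*18
    ctrl.move_l(b+[0,0,82+tt],Rt,vel=150)
    ctrl.hold(0.2); s=sensors.read_state(); print("above",np.round(s["eef_pos"]-b,2),np.round(s["force"],2))
    for z,th in((76,6),(74,12),(73,12),(72,12),(71,12),(70.2,12),(69.6,12)):
        r=ctrl.move_l(b+[0,0,z+tt],Rt,vel=15,threshold=th); s=sensors.read_state()
        print(z,r,round(s["eef_pos"][2]-tt,2),np.round(s["force"],1))
        if r and z>=74: break
    ctrl.move_l(b+[0,0,110+tt],Rt,vel=100)
E
python3 - <<'E'
from h import *
press((542.4,46.4),"wide")
b=np.array([530,25,200]); ctrl.move_l(b,Rt)
c=wcam(); p,d=optics.grab_frame("wrist"); cv2.imwrite("pics/w2.png",p[:,:,::-1])
cv2.imwrite("pics/w2c.png",cv2.resize(p[160:260,160:400],None,fx=3,fy=3,interpolation=cv2.INTER_CUBIC)[:,:,::-1])
print(sensors.read_state()["t"])
E
```

```text
tips 25.0
above [  0.73  -0.25 108.27] [-0.09  0.09 -0.56]
76 False 75.79 [-0.3  0.5 -0.4]
74 False 74.26 [0.4 0.1 1.2]
73 False 73.5 [0.6 0.6 3.3]
72 False 71.37 [-0.2 -0.2 -0.8]
71 False 70.32 [ 0.2  0.3 -0.8]
70.2 False 70.05 [-0.1  0.7 -0.2]
69.6 False 69.56 [-0.  -0.6  0.1]
7.575
```

View pics/w2c.png

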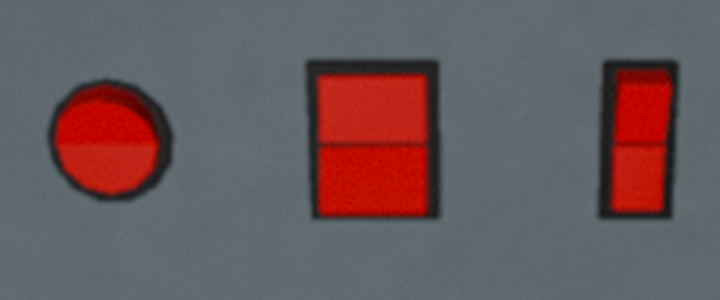

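The wide rocker at crop (373,140) has snapped over: its +x half is now the light, level one and the end face is gone. Round and narrow are still on. Now the narrow one.

Run:
```python
from h import *
press((557.1,-3.1),"narrow")
b=np.array([530,25,200]); ctrl.move_l(b,Rt)
p,d=optics.grab_frame("wrist"); cv2.imwrite("pics/w3.png",p[:,:,::-1])
s=sensors.read_state();print(s["t"],np.round(s["force"],1))
```

```text
tips 25.0
above [  0.51   0.16 108.16] [0.67 0.75 0.76]
76 False 75.78 [-0.3 -0.8  0.1]
74 False 74.23 [ 0.8  0.6 -0. ]
73 False 73.56 [0.2 0.9 3.7]
72 False 71.41 [-0.   0.4  0.1]
71 False 70.31 [-0.3  0.9 -0. ]
70.2 False 70.02 [-0.7  0.2  0.5]
69.6 False 69.6 [0.9 0.3 0.4]
12.0083 [ 0.8  0.7 -0.4]
```

View pics/w3.png

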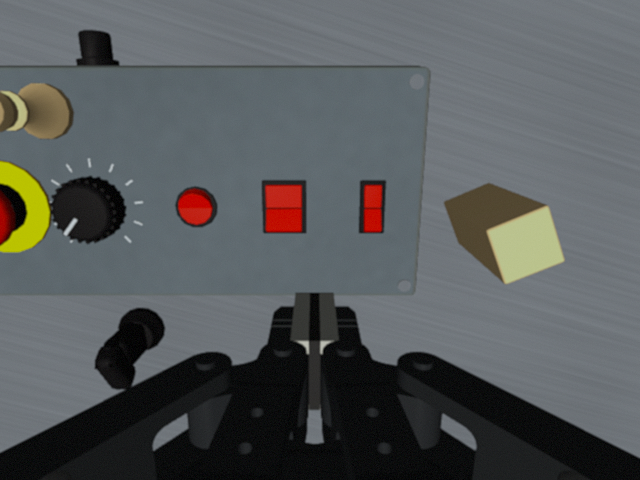

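The wide (284,207) and narrow (372,207) rockers are both off. The round one (196,206) is still on, and the dial, blank and knight haven't moved. The hand is about 110 mm above the lid and clear of everything, so I'm handing in.

Run:
```python
from h import *
ctrl.move_l([530,25,240],Rt); ctrl.hold(0.3); ctrl.finish_job()
```

```text
the job is handed in; nothing more can be done
```

I switched the lathe off at the wide rocker, then the dust extraction at the narrow one, raised the hand clear and handed the job in. It took about 13 s of the 35 s allowed.

- **Presses:** I pressed with closed fingertips on the raised half of each rocker. The highest force I read was about 4 N, and it fell to zero as each rocker snapped over.
- **Last wrist picture:** Both rectangular rockers show off. The round lamp rocker is still on, and the dial, blank and knight look unmoved. The measured rocker positions agreed with the sizes and spacing you gave (52 mm apart, box yaw 0.289 rad).
- **Not re-checked:** I did not look again at pawn_b, the collet, the scraper or the spanner, which were out of that view. The stop button and the pawn on the lid were only partly in it. The hand made no contact with any of these that the force readings showed.

No check failed or disagreed.

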